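# Re-rack four sample vials in reverse order

## Robot

A 6-joint arm with a two-finger parallel gripper is mounted at the origin on the work surface. World frame = base frame: x ahead of the robot, y to its left, z up, the work surface at z = 0. Lengths are in m, angles in rad, forces in N, time in s.
With the tool pointing down it reaches from about 0.225 to 0.875 m from the base axis. Payload 3.4 kg.
Tool frame: the origin (TCP) lies on the mounting face of the last link; the fingertips stand 173 mm ahead of it and the grasp point (between the pads) lies 155 mm ahead of it; y points along the fingers, x is the direction in which the jaws open and shut, and the axes are right-handed (so a half turn about y gives the same grasp; the last joint's range is limited). The gripper opens to 85 mm and grips with 20 to 120 N. Pads are 22 mm wide; open, the fingers measure 114 mm over their backs; the gripper's body (76 mm by 85 mm) begins 54 mm behind the grasp point. The pads swing forward as they close: fully open they stand 13 mm farther back than shut.
Start: joints at [-1.408, 0.276, 1.505, -0, 1.361, -0.121], TCP at [0.161, -0.552, 0.405] pointing down, gripper open.
Joint ranges: [-2.89, 2.89], [-0.75, 2.08], [0.22, 2.7], [-1.18, 4.32], [0.11, 2.71], [-2.7, 2.7]. Speed limits (rad/s): [2.57, 2.57, 3.14, 3.14, 3.14, 3.14].

## Interface

Orientations are given as a unit quaternion [w, x, y, z].
In Python, from rig import manip, vision, ticket gives the robot as it stands.
- The arm moves only by the tool arm_command, never from a script. Its argument "increments" is one flat list of numbers, 7 for each row, row after row: the turn, a rotation vector about the tool's x, y, z in rad, then the shift along the tool's x, y, z in cm, then the closure, from 0 (fully open) to 1 (shut). In form: [wx, wy, wz, tx, ty, tz, hand, wx, wy, wz, tx, ty, tz, hand, ...]. A call has 1 to 8 rows; each row shifts and turns the commanded pose from where the row before left it, along the tool's axes as they then stand; what a row does not reach is not made up. A row lasts 1/8 s, in which the tool goes at most 62.5 mm and 10.7 degrees, less where a joint would pass 70% of its speed; a pose out of reach is approached as far as the arm can. A call is refused whole if a number of a shift passes 6.25 or a number of a turn 0.188, either way. A call with a gripper value outside its range is refused whole. The fingers move at their own pace and stop on an object; "grip_force" is the grip in N (left out, the last holds). Time passes only in rows, so rows that do not move let the fingers close. It gives the time, the measured TCP pose, the force and the opening at its end, in the units of the state.
- manip.get_state(): the state, without advancing time (a new reading comes with each control period).
- vision.get_image(name): name is "scene" or "top" or "wrist"; returns the picture (420x560x3 uint8, red, green, blue); there is no depth.
- vision.camera_params(name): a dict with "vfov" (degrees; the focal length in pixels is half the picture's height over the tangent of half this angle, whatever the lens; pixels are square), "cx", "cy" (the principal point, pixels), "R" (3x3) and "t" (3): a world point X has camera coordinates R X + t. Camera axes: x right, y down, z forward; pixel columns grow to the right and rows downward; lengths in m; the calibration is good to about 2 mm. A picture is of the moment at which its call begins: read the wrist's pose just before it. camera_params takes no time and is no camera call; for the wrist camera it gives the pose at the moment of the call.
- ticket.sign_off(): hands the job in, once; it reports no verdict.
The state is a dict: "clock": time; "qpos": joint angles; "qd": joint speeds; "effort": joint torques, N m; "position": TCP position; "ee_rot": TCP orientation; "contact_force": force on the tool from outside, world axes, zero at the start; "moment": the same for the moment, N m; "width": finger opening in m.
Only numpy, scipy, OpenCV 4.12 (cv2) and the standard library are available. Lean on these libraries where they do the work, as an engineer would, in place of code of your own. Each camera call takes 0.05 s, during which the arm holds its last target.

## Task

Move the four capped sample vials from the yellow rack to the blue rack in reverse order, one to a hole: the vial that starts nearest the yellow rack's black end goes into the blue rack's hole farthest from its black end, and so on along the row. Keep the vials upright, set each one down in its hole before letting go rather than dropping it, and do not disturb the beaker, the timer and the red case.

Things in the scene. Friction and masses are not known exactly. Their poses are not given: they have to be found in the camera images.
- vial_red: a rigid sample vial with a red screw cap, about 50 g, 75 mm tall: frosted body 32 mm across, cap 34 mm across (35 mm at its lower 3 mm) over the top 18 mm. It stands loose and upright on its flat foot in a hole of the yellow rack, up to 4 mm off the hole's centre along the row. Origin: centre of the foot; z along the vial, up.
- vial_green: a rigid sample vial with a green screw cap, about 50 g, 75 mm tall: frosted body 32 mm across, cap 34 mm across (35 mm at its lower 3 mm) over the top 18 mm. It stands loose and upright on its flat foot in a hole of the yellow rack, up to 4 mm off the hole's centre along the row. Origin: centre of the foot; z along the vial, up.
- vial_violet: a rigid sample vial with a violet screw cap, about 50 g, 75 mm tall: frosted body 32 mm across, cap 34 mm across (35 mm at its lower 3 mm) over the top 18 mm. It stands loose and upright on its flat foot in a hole of the yellow rack, up to 4 mm off the hole's centre along the row. Origin: centre of the foot; z along the vial, up.
- vial_white: a rigid sample vial with a white screw cap, about 50 g, 75 mm tall: frosted body 32 mm across, cap 34 mm across (35 mm at its lower 3 mm) over the top 18 mm. It stands loose and upright on its flat foot in a hole of the yellow rack, up to 4 mm off the hole's centre along the row. Origin: centre of the foot; z along the vial, up.
- clip_red: a small red plastic clip, fixed on the top of the yellow rack's +x long edge, beside the hole where the red-capped vial starts; it stays there and keeps a record of the start order. 24 mm long, 9 mm wide, standing 3 mm above the rack. Origin: 32.5 mm from the rack's centre line (rack +x), at the rack's top (26 mm above the bench); its axes are parallel to the rack's.
- clip_green: a small green plastic clip, fixed on the top of the yellow rack's +x long edge, beside the hole where the green-capped vial starts; it stays there and keeps a record of the start order. 24 mm long, 9 mm wide, standing 3 mm above the rack. Origin: 32.5 mm from the rack's centre line (rack +x), at the rack's top (26 mm above the bench); its axes are parallel to the rack's.
- clip_violet: a small violet plastic clip, fixed on the top of the yellow rack's +x long edge, beside the hole where the violet-capped vial starts; it stays there and keeps a record of the start order. 24 mm long, 9 mm wide, standing 3 mm above the rack. Origin: 32.5 mm from the rack's centre line (rack +x), at the rack's top (26 mm above the bench); its axes are parallel to the rack's.
- clip_white: a small white plastic clip, fixed on the top of the yellow rack's +x long edge, beside the hole where the white-capped vial starts; it stays there and keeps a record of the start order. 24 mm long, 9 mm wide, standing 3 mm above the rack. Origin: 32.5 mm from the rack's centre line (rack +x), at the rack's top (26 mm above the bench); its axes are parallel to the rack's.
- yellow_rack: a low yellow plastic rack, 66 mm wide (its x), 266 mm long (its y) and 26 mm high, fixed to the bench for the whole job. One row of four round holes along y, at y = -84, -28, +28 and +84 mm from the middle (x = 0), each 48 mm wide and 18 mm deep with a flat floor 8 mm above the bench. The end block at its +y end is black; the rest is yellow. Origin: centre of the underside, on the bench; z up. It holds the four vials at the start, in any order.
- blue_rack: a low blue plastic rack, 66 mm wide (its x), 266 mm long (its y) and 26 mm high, fixed to the bench for the whole job. One row of four round holes along y, at y = -84, -28, +28 and +84 mm from the middle (x = 0), each 48 mm wide and 18 mm deep with a flat floor 8 mm above the bench. The end block at its +y end is black; the rest is blue. Origin: centre of the underside, on the bench; z up. It is empty at the start and may stand on either side of the yellow one.
- beaker: a grey plastic beaker standing loose behind the racks, 68 mm wide, 75 mm high; to be left alone. Origin: centre of the underside.
- timer: a black bench timer lying loose behind the racks, 45 x 65 x 18 mm; to be left alone. Origin: centre of the underside.
- red_case: a flat closed red case lying loose behind the racks, 90 x 140 x 22 mm; to be left alone. Origin: centre of the underside.

How it is judged:
By the outcome, as a careful person would: the job done as asked, in the order asked, and still so for the second after the job is handed in, with the robot touching nothing.
It also fails if it takes over 99 s, if anything falls off the work surface, if the arm or the gripper's body presses on something with over 40 N, if the wrist force passes 120 N, or if a joint passes its speed limit or range.

## Working session

There is one attempt and no reset: what is moved stays moved. The work goes in short steps, Python scripts to look and compute and a tool call to move; the robot and the scene stay as the last step left them, time stands still between calls to the robot, and variables do not carry over. Pictures are saved under pics/ and viewed, and the job is handed in when it is done.

Besides the shell and the picture viewer there is one more tool, called after "Call:" as name(argument=value, ...) on one line, values as JSON. arm_command: Moves the arm, as the interface text tells. Its arguments: {"type":"object","properties":{"increments":{"type":"array"},"grip_force":{"type":"number"}},"required":["increments"]}

```bash
mkdir -p pics
cat > h.py <<'E'
import numpy as np, cv2
from rig import manip, vision, ticket
def snap(n,f):
    p=vision.camera_params(n); im=vision.get_image(n); cv2.imwrite('pics/'+f,im[:,:,::-1]); return p,im
E
python3 - <<'E'
from h import *
for n in ("scene","top","wrist"):
    p,im=snap(n,n+'0.png'); print(n,p)
print(manip.get_state())
E
```

```text
scene {'vfov': 50.435787982849675, 'cx': 273.1755318617341, 'cy': 214.6007167331934, 'R': array([[ 0.23914927,  0.97097708, -0.00333764],
       [ 0.68175213, -0.17035949, -0.71147149],
       [-0.69139111,  0.16787244, -0.70270704]]), 't': array([-0.1604326 , -0.38647019,  1.24452059])}
top {'vfov': 51.78797367584986, 'cx': 278.41943932190424, 'cy': 204.9852773626655, 'R': array([[ 0.01839988, -0.99983008,  0.00111914],
       [-0.98394466, -0.01830626, -0.17753251],
       [ 0.17752284,  0.0021654 , -0.9841143 ]]), 't': array([-0.02405696,  0.59685376,  0.90566515])}
wrist {'vfov': 62.90826440507379, 'cx': 278.92648828985205, 'cy': 210.67229509778718, 'R': array([[ 0.28012714, -0.95996074, -0.00203956],
       [-0.92279793, -0.26986686,  0.27498338],
       [-0.26452366, -0.0751482 , -0.96144682]]), 't': array([-0.57408515, -0.03703417,  0.37867628])}
{'clock': 0.15, 'qpos': array([-1.40795923e+00,  2.76440597e-01,  1.50583305e+00, -2.75138549e-05,
        1.36069248e+00, -1.21008753e-01]), 'qd': array([ 0.00035748, -0.00079958, -0.00242743,  0.00055847, -0.00161637,
       -0.00018216]), 'effort': array([ 2.15874759e-03, -4.17144692e+01, -2.46033007e+01,  1.83743516e-06,
        7.66360201e-03,  7.78394053e-06]), 'position': array([ 0.16098876, -0.55184491,  0.40404716]), 'ee_rot': array([ 0.56602674, -0.56536824,  0.42460476, -0.42389065]), 'contact_force': array([ 0.69059593, -0.48567296, -0.3822204 ]), 'moment': array([-0.00189337, -0.02356687, -0.01433951]), 'width': 0.08551048681722927}
```

View pics/scene0.png

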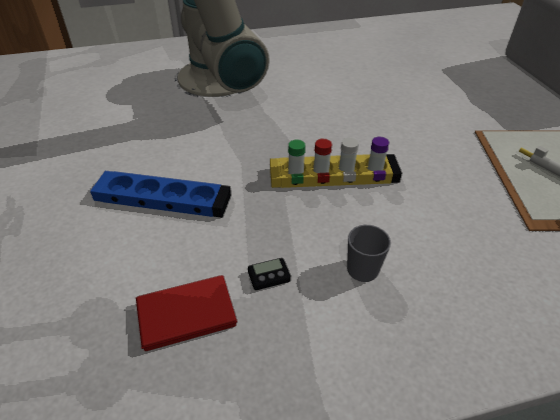

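View pics/top0.png

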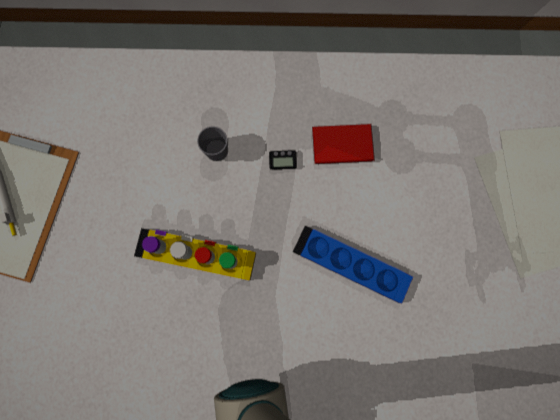

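View pics/wrist0.png

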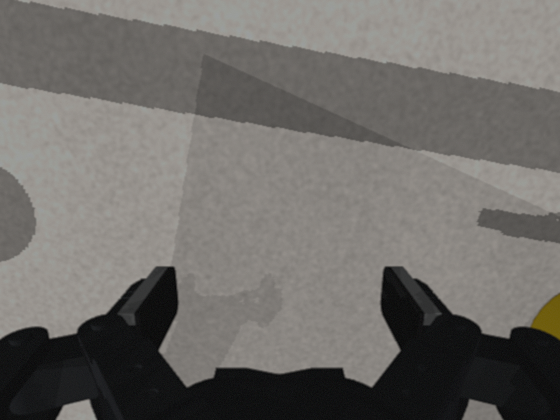

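Run:
```python
from h import *
im=cv2.imread('pics/top0.png')
cv2.imwrite('pics/tY.png',cv2.resize(im[215:295,125:265],None,fx=5.7,fy=5.7,interpolation=cv2.INTER_CUBIC))
cv2.imwrite('pics/tB.png',cv2.resize(im[215:310,285:420],None,fx=5.9,fy=5.9,interpolation=cv2.INTER_CUBIC))
```

```text
(no output)
```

View pics/tY.png

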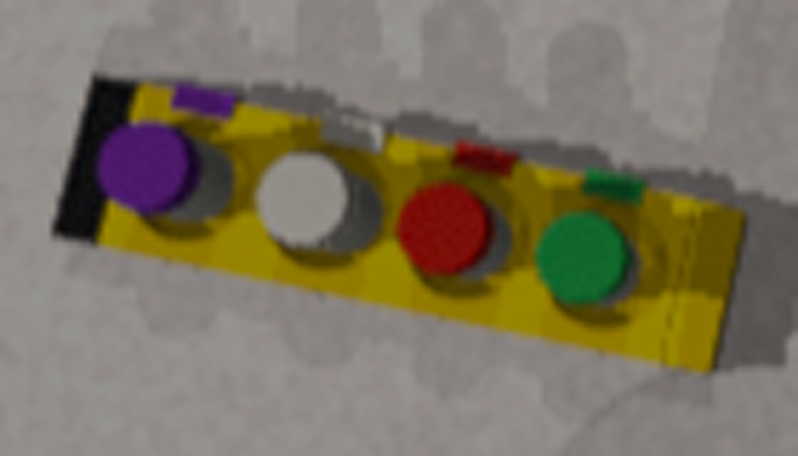

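View pics/tB.png

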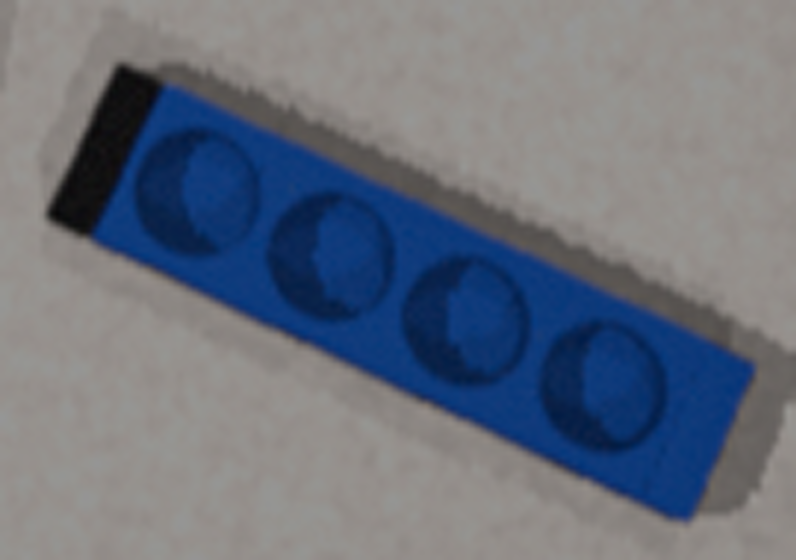

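```bash
cat >> h.py <<'E'
def ray(p,uv,z,H=420):
    f=H/2/np.tan(np.radians(p['vfov'])/2)
    d=p['R'].T@np.array([(uv[0]-p['cx'])/f,(uv[1]-p['cy'])/f,1.]); o=-p['R'].T@p['t']
    return o+d*(z-o[2])/d[2]
def proj(p,X):
    f=210/np.tan(np.radians(p['vfov'])/2); c=p['R']@np.array(X)+p['t']; return np.array([p['cx'],p['cy']])+f*c[:2]/c[2]
E
python3 - <<'E'
from h import *
p=vision.camera_params('top')
def g(L,s,ox,z): return np.array([ray(p,((u+.5)/s-.5+ox,(v+.5)/s-.5+215),z)[:2] for u,v in L])
b=g([(197,192),(332,257),(466,321),(603,386)],5.9,285,.026)
bc=g([(121,64),(48,215),(688,521),(754,366)],5.9,285,.026)
y=g([(147,167),(303,200),(445,229),(583,258)],5.7,125,.083)
yc=g([(96,75),(53,236),(713,371),(745,207)],5.7,125,.026)
cl=g([(204,101),(352,133),(486,158),(615,186)],5.7,125,.029)
n=np.linalg.norm
for nm,a in(('b',b),('bc',bc),('y',y),('yc',yc),('clips',cl)): print(nm,a.round(4).tolist(),[round(n(d),4) for d in np.diff(a,axis=0)])
for c in (bc,yc): print(c.mean(0), n(c[0]-c[3]),n(c[1]-c[2]))
for a in (b,y,cl,bc[[0,3]],bc[[1,2]],yc[[0,3]],yc[[1,2]]): d=a[0]-a[-1]; print('ang of +y',np.degrees(np.arctan2(d[1],d[0])))
print(b.mean(0))
E
```

```text
b [[0.5078, -0.1034], [0.4842, -0.1545], [0.4611, -0.2048], [0.4379, -0.2558]] [np.float64(0.0563), np.float64(0.0553), np.float64(0.056)]
bc [[0.5563, -0.0742], [0.498, -0.0469], [0.3891, -0.2861], [0.4464, -0.3127]] [np.float64(0.0643), np.float64(0.2629), np.float64(0.0632)]
y [[0.5033, 0.2558], [0.4922, 0.1973], [0.4825, 0.1443], [0.4728, 0.093]] [np.float64(0.0596), np.float64(0.0539), np.float64(0.0522)]
yc [[0.5441, 0.2955], [0.4804, 0.3076], [0.4331, 0.0475], [0.4968, 0.0369]] [np.float64(0.0649), np.float64(0.2644), np.float64(0.0646)]
clips [[0.5343, 0.2512], [0.5227, 0.1922], [0.5138, 0.139], [0.5038, 0.0879]] [np.float64(0.0602), np.float64(0.0539), np.float64(0.052)]
[ 0.47243415 -0.17997235] 0.262670164816584 0.26288675639561226
[0.48859789 0.1718952 ] 0.26293406566926797 0.2643552059117023
ang of +y 65.37865203443394
ang of +y 79.39200605448049
ang of +y 79.43364726554785
ang of +y 65.27112176620538
ang of +y 65.50982321183211
ang of +y 79.61602852484022
ang of +y 79.68394399805918
[ 0.47275666 -0.17964253]
```

```bash
cat >> h.py <<'E'
from scipy.spatial.transform import Rotation as Ro
def goto(pos,rackdeg,flip=None):
    """delta from measured pose to tcp pos, tool z down, tool x along +-rack x"""
    s=manip.get_state(); R=Ro.from_quat(np.roll(s['ee_rot'],-1))
    best=None
    for k in (0,180):
        a=np.radians(rackdeg-90+k); x=np.array([np.cos(a),np.sin(a),0]); z=np.array([0,0,-1.]); y=np.cross(z,x)
        T=Ro.from_matrix(np.c_[x,y,z]); r=(R.inv()*T).as_rotvec()
        print('k',k,'rot',r.round(4)) 
        if best is None or np.linalg.norm(r)<np.linalg.norm(best[0]): best=(r,T)
    d=np.array(pos)-s['position']
    print('clock',round(s['clock'],2),'pos',s['position'].round(4),'F',s['contact_force'].round(1),'w',round(s['width'],4),'q6',s['qpos'][5].round(3))
    print('shift cm, tool axes now',(R.inv().apply(d)*100).round(2),' in final axes',(best[1].inv().apply(d)*100).round(2))
E
python3 - <<'E'
from h import *
goto([0.4728,0.093,0.32],79.5)
s=manip.get_state();print(Ro.from_quat(np.roll(s['ee_rot'],-1)).as_matrix().round(4))
E
```

```text
k 0 rot [-1.3955 -0.8578 -0.8596]
k 180 rot [-0.9496  1.5449  1.5433]
clock 0.15 pos [ 0.161  -0.5518  0.404 ] F [ 0.7 -0.5 -0.4] w 0.0855 q6 -0.121
shift cm, tool axes now [-53.16   8.48  47.99]  in final axes [ 18.91 -69.09   8.4 ]
[[ 2.801e-01 -2.000e-04  9.600e-01]
 [-9.600e-01  1.400e-03  2.801e-01]
 [-1.400e-03 -1.000e+00  1.000e-04]]
```

```bash
python3 - <<'E'
t=open('h.py').read()
t=t.replace("z=np.array([0,0,-1.]); y=np.cross(z,x)","y=np.array([0,0,-1.]); z=np.cross(x,y)")
open('h.py','w').write(t)
E
python3 - <<'E'
from h import *
goto([0.4728,0.093,0.36],79.5)
E
```

```text
k 0 rot [-9.0000e-04 -1.1037e+00 -1.1000e-03]
k 180 rot [ 1.3000e-03  2.0379e+00 -1.0000e-03]
clock 0.15 pos [ 0.161  -0.5518  0.404 ] F [ 0.7 -0.5 -0.4] w 0.0855 q6 -0.121
shift cm, tool axes now [-53.17   4.48  47.99]  in final axes [18.91  4.4  69.09]
```

Call:
arm_command(increments=[0,-0.1,0,-4.2,0.4,4.2,0,0,-0.1,0,-3.8,0.4,4.6,0,0,-0.1,0,-3.3,0.4,5.0,0,0,-0.1,0,-2.8,0.4,5.3,0,0,-0.1,0,-2.25,0.4,5.5,0,0,-0.1,0,-1.7,0.4,5.7,0,0,-0.1,0,-1.1,0.4,5.8,0,0,-0.1,0,-0.5,0.4,5.9,0], grip_force=40)

```text
clock: 1.15
position: [0.3897, -0.1324, 0.3727]
ee_rot: [-0.686, 0.687, -0.169, 0.17]
contact_force: [1.1, 0.5, 0.5]
width: 0.0854
```

Run:
```python
from h import *
goto([0.4728,0.093,0.36],79.5)
```

```text
k 0 rot [ 2.000e-04 -3.008e-01  8.000e-04]
k 180 rot [-1.1000e-03  2.8408e+00  3.0000e-04]
clock 1.15 pos [ 0.3897 -0.1324  0.3727] F [1.1 0.5 0.5] w 0.0854 q6 -0.013
shift cm, tool axes now [-3.14  1.26 23.82]  in final axes [ 4.06  1.27 23.68]
```

Call:
arm_command(increments=[0,-0.075,0,-0.5,0.3,5.9,0,0,-0.075,0,0,0.3,5.9,0,0,-0.075,0,0.4,0.3,5.9,0,0,-0.076,0,0.8,0.3,5.9,0,0,0,0,0,0,0,0,0,0,0,0,0,0,0])

```text
clock: 1.9
position: [0.482, 0.0835, 0.3603]
ee_rot: [-0.704, 0.704, -0.066, 0.065]
contact_force: [0.1, -0.1, 0.3]
width: 0.0856
```

Run:
```python
from h import *
goto([0.4728,0.093,0.36],79.5)
p,im=snap('wrist','w1.png'); print(p)
print(-p['R'].T@p['t'])
```

```text
k 0 rot [ 0.0012 -0.002  -0.0013]
k 180 rot [2.0000e-03 3.1396e+00 1.8000e-03]
clock 1.9 pos [0.482  0.0835 0.3603] F [ 0.1 -0.1  0.3] w 0.0856 q6 0.215
shift cm, tool axes now [-1.08  0.03  0.76]  in final axes [-1.08  0.03  0.77]
{'vfov': 62.90826440507379, 'cx': 278.92648828985205, 'cy': 210.67229509778718, 'R': array([[ 0.98291019, -0.1840765 , -0.00184615],
       [-0.17644042, -0.94490136,  0.27573573],
       [-0.0525009 , -0.27069772, -0.96123171]]), 't': array([-0.45678685,  0.1395535 ,  0.38352099])}
[0.49373852 0.15159883 0.32932935]
```

View pics/w1.png

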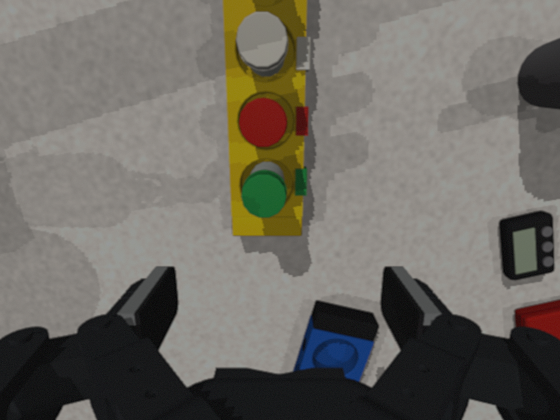

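Run:
```python
from h import *
p=vision.camera_params('wrist')
for n,uv in dict(green=(264,194),red=(263,122),white=(262,40)).items(): print(n,ray(p,uv,.083))
for n,uv in dict(cg=(300,182),cr=(301.5,121.5),cw=(306,54)).items(): print(n,ray(p,uv,.029))
for X in ([.4728,.093,.083],[.4825,.1443,.083],[.4922,.1973,.083]): print(proj(p,X))
for n,uv in dict(k1=(234,236),k2=(300,236)).items(): print(n,ray(p,uv,.026))
```

```text
green [0.47183407 0.096166   0.083     ]
red [0.48128392 0.14666736 0.083     ]
white [0.49092408 0.19769198 0.083     ]
cg [0.50065343 0.08897261 0.029     ]
cr [0.51069615 0.14008205 0.029     ]
cw [0.52307757 0.19129219 0.029     ]
[266.12608241 197.8671544 ]
[265.38213328 125.11113855]
[264.03142471  40.24887079]
k1 [0.43107325 0.04901397 0.026     ]
k2 [0.49202072 0.03754668 0.026     ]
```

Call:
arm_command(increments=[0,0,0,-1.15,0,0.9,0,0,0,0,0,4,0,0,0,0,0,0,5,0,0,0,0,0,0,4,0,0,0,0,0,0,2.7,0,0,0,0,0,0,0,0,0])

```text
clock: 2.7
position: [0.4711, 0.0939, 0.2024]
ee_rot: [-0.704, 0.704, -0.068, 0.065]
contact_force: [0.5, 0.3, -0.7]
width: 0.0853
```

Run:
```python
from h import *
goto([0.4723,0.0945,0.203],79.5)
p,im=snap('wrist','w2.png'); print(ray(p,(0,0),.083))
```

```text
k 0 rot [ 0.0012 -0.0046 -0.005 ]
k 180 rot [7.800e-03 3.137e+00 1.800e-03]
clock 2.7 pos [0.4711 0.0939 0.2024] F [ 0.5  0.3 -0.7] w 0.0853 q6 0.239
shift cm, tool axes now [ 0.1  -0.06  0.08]  in final axes [ 0.1  -0.06  0.08]
[0.42433714 0.1981994  0.083     ]
```

View pics/w2.png

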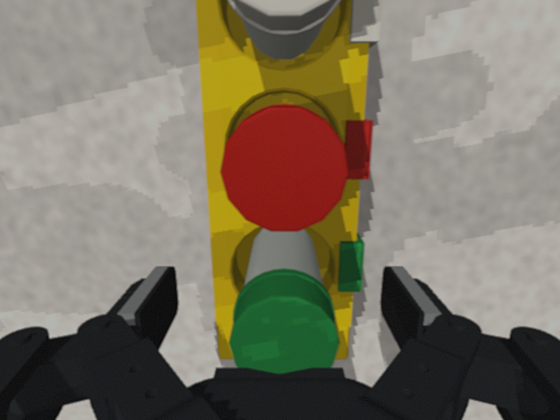

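Call:
arm_command(increments=[0,0,0,0.1,0,0,1,0,0,0,0,0,0,1,0,0,0,0,0,0,1,0,0,0,0,0,0,1,0,0,0,0,0,0,1], grip_force=40)

```text
clock: 3.38
position: [0.4737, 0.0944, 0.2045]
ee_rot: [0.704, -0.704, 0.065, -0.066]
contact_force: [-1.8, 1.1, 7.1]
width: 0.0323
```

Run:
```python
from h import *
p0=vision.camera_params('wrist')
for uv in ((284,168),): print('red',ray(p0,uv,.083))
goto([0.4723,0.0945,0.203],79.5)
p,im=snap('wrist','w3.png')
```

```text
red [0.48422514 0.14844616 0.083     ]
k 0 rot [-0.0001 -0.0027  0.0005]
k 180 rot [-8.0000e-04  3.1389e+00 -2.0000e-04]
clock 3.38 pos [0.4737 0.0944 0.2045] F [-1.8  1.1  7.1] w 0.0323 q6 0.239
shift cm, tool axes now [-0.14  0.15 -0.02]  in final axes [-0.14  0.15 -0.02]
```

View pics/w3.png

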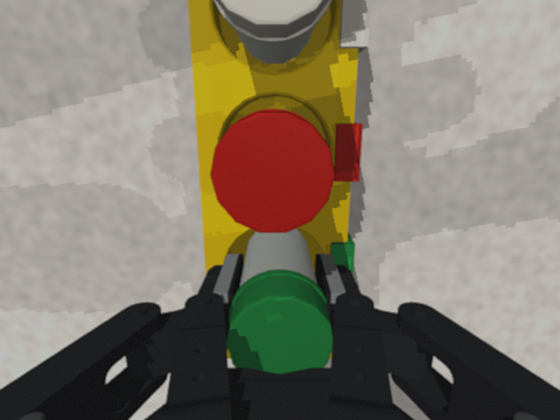

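Call:
arm_command(increments=[0,0,0,0,-1.5,0,1,0,0,0,0,-3,0,1,0,0,0,0,-4,0,1,0,0,0,0,-2.5,0,1,0,0,0,0,0,0,1])

```text
clock: 4.05
position: [0.4744, 0.0945, 0.3155]
ee_rot: [0.704, -0.704, 0.064, -0.067]
contact_force: [-0.0, 0.3, -0.1]
width: 0.0322
```

Run:
```python
from h import *
goto([.5076,-.1034,.315],65.4)
p,im=snap('wrist','w4.png')
```

```text
k 0 rot [-0.0017  0.2435  0.0047]
k 180 rot [ 6.9000e-03 -2.8981e+00  2.4000e-03]
clock 4.05 pos [0.4744 0.0945 0.3155] F [-0.   0.3 -0.1] w 0.0322 q6 0.239
shift cm, tool axes now [  6.92   0.06 -18.83]  in final axes [ 11.26   0.05 -16.61]
```

View pics/w4.png

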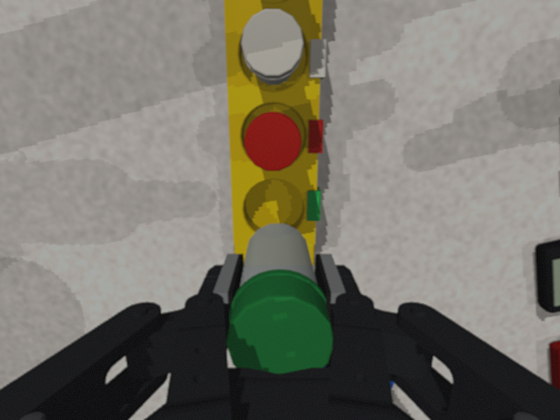

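Call:
arm_command(increments=[0,0.061,0,1.9,0,-4.7,1,0,0.061,0,2.1,0,-4.6,1,0,0.061,0,2.4,0,-4.45,1,0,0.061,0,2.65,0,-4.3,1,0,0,0,0,0,0,1,0,0,0,0,0,0,1])

```text
clock: 4.85
position: [0.5107, -0.1042, 0.3121]
ee_rot: [0.691, -0.69, 0.152, -0.15]
contact_force: [-0.4, 1.2, -0.9]
width: 0.0319
```

Run:
```python
from h import *
goto([.5076,-.1034,.206],65.4)
```

```text
k 0 rot [-0.0002 -0.0012 -0.0039]
k 180 rot [ 6.1000e-03  3.1403e+00 -3.0000e-04]
clock 4.85 pos [ 0.5107 -0.1042  0.3121] F [-0.4  1.2 -0.9] w 0.0319 q6 0.095
shift cm, tool axes now [-0.27 10.61 -0.06]  in final axes [-0.31 10.61 -0.06]
```

Call:
arm_command(increments=[0,0,0,-0.3,2,0,1,0,0,0,0,3,0,1,0,0,0,0,2,0,1,0,0,0,0,0.6,0,1,0,0,0,0,0,0,1])

```text
clock: 5.48
position: [0.5086, -0.1023, 0.2375]
ee_rot: [0.691, -0.691, 0.151, -0.15]
contact_force: [-0.1, -0.2, -0.5]
width: 0.0317
```

Run:
```python
from h import *
goto([.5076,-.1034,.206],65.4)
p,im=snap('scene','s5.png')
c=im[130:260,60:300]; cv2.imwrite('pics/s5c.png',cv2.resize(c[:,:,::-1],None,fx=3.3,fy=3.3,interpolation=cv2.INTER_CUBIC))
snap('wrist','w5.png')
```

```text
k 0 rot [ 0.      0.0007 -0.0009]
k 180 rot [-1.4000e-03 -3.1409e+00 -0.0000e+00]
clock 5.47 pos [ 0.5086 -0.1023  0.2375] F [-0.1 -0.2 -0.5] w 0.0317 q6 0.096
shift cm, tool axes now [-0.04  3.15 -0.14]  in final axes [-0.04  3.15 -0.14]
```

View pics/s5c.png

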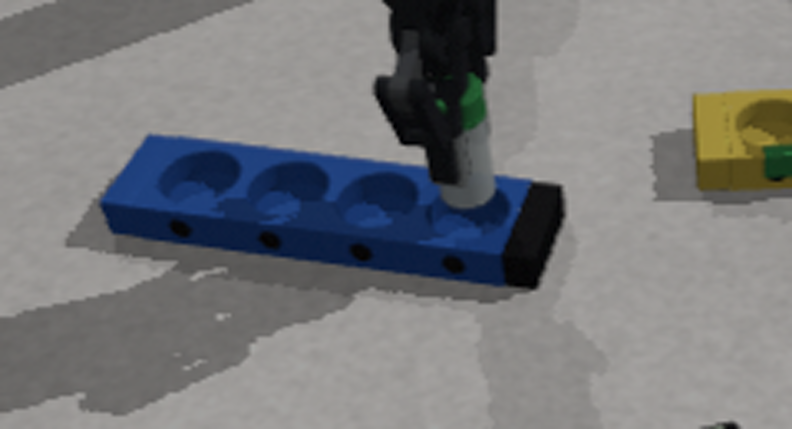

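View pics/w5.png

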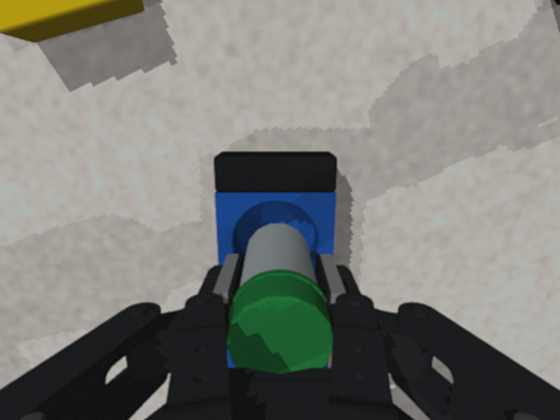

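Run:
```python
from h import *
p=vision.camera_params('wrist')
d=np.array([.4163,.9092]); 
e=[ray(p,uv,.026)[:2] for uv in ((216,153),(336,153))]; m=np.mean(e,0); print('end mid',m,'hole84 from it',m-d*.049, np.linalg.norm(e[0]-e[1]))
e=[ray(p,uv,.026)[:2] for uv in ((216,192),(336,192))]; print(np.mean(e,0)-d*.049+d*.0)
print(ray(p,(275,200),.026))
p=vision.camera_params('scene'); print(proj(p,[.5086,-.1023,.041]),proj(p,[.5076,-.1034,.026]))
```

```text
end mid [ 0.5272751  -0.05781843] hole84 from it [ 0.5068764  -0.10236923] 0.06297678024236694
[ 0.49811149 -0.1214091 ]
[ 0.51614256 -0.08068638  0.026     ]
[200.37341224 187.4985758 ] [200.65745015 193.13737579]
```

Call:
arm_command(increments=[0,0,0,0,1.2,0,1,0,0,0,0,1.0,0,1,0,0,0,0,0.6,0,1,0,0,0,0,0.3,0,1,0,0,0,0,0,0,1])

```text
clock: 6.2
position: [0.5087, -0.1032, 0.2064]
ee_rot: [-0.691, 0.691, -0.151, 0.151]
contact_force: [-0.6, -0.3, -1.0]
width: 0.0319
```

Call:
arm_command(increments=[0,0,0,0,0.1,0,1,0,0,0,0,0.1,0,1,0,0,0,0,0,0,1])

```text
clock: 6.58
position: [0.5087, -0.1032, 0.2047]
ee_rot: [-0.691, 0.691, -0.151, 0.151]
contact_force: [-0.9, -0.6, -1.6]
width: 0.032
```

Call:
arm_command(increments=[0,0,0,0,0.1,0,1,0,0,0,0,0.1,0,1,0,0,0,0,0,0,1])

```text
clock: 6.95
position: [0.5086, -0.1031, 0.2044]
ee_rot: [-0.691, 0.691, -0.151, 0.151]
contact_force: [-3.2, 1.9, 12.1]
width: 0.0322
```

Call:
arm_command(increments=[0,0,0,0,-0.1,0,1,0,0,0,0,0,0,0.6,0,0,0,0,0,0,0,0,0,0,0,0,0,0,0,0,0,0,0,0,0,0,0,0,0,0,0,0])

```text
clock: 7.7
position: [0.5087, -0.1032, 0.2036]
ee_rot: [-0.691, 0.691, -0.151, 0.151]
contact_force: [-0.2, 0.1, 0.5]
width: 0.0853
```

Run:
```python
from h import *
goto([.484,.1465,.315],79.5)
snap('wrist','w6.png')
```

```text
k 0 rot [ 1.000e-04 -2.467e-01 -2.000e-04]
k 180 rot [2.0000e-04 2.8949e+00 1.0000e-04]
clock 7.7 pos [ 0.5087 -0.1032  0.2036] F [-0.2  0.1  0.5] w 0.0853 q6 0.096
shift cm, tool axes now [-12.65 -11.14  21.67]  in final axes [ -6.98 -11.14  24.1 ]
```

View pics/w6.png

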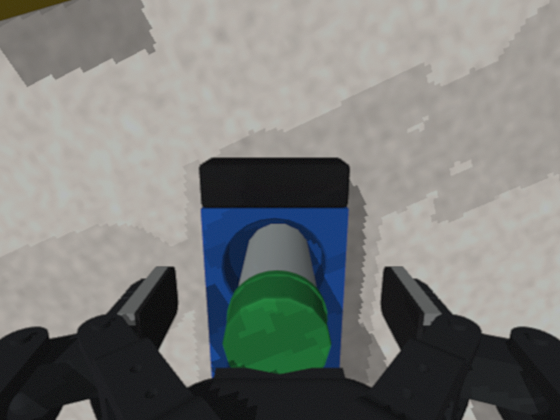

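Call:
arm_command(increments=[0,0,0,0,-5.5,0,0,0,0,0,0,-5.5,0,0,0,-0.049,0,-2.45,0,4.4,0,0,-0.049,0,-2.2,0,4.5,0,0,-0.049,0,-2.0,0,4.6,0,0,-0.049,0,-1.75,0,4.7,0,0,-0.05,0,-1.55,0,4.8,0,0,0,0,0,0,0,0])

```text
clock: 8.75
position: [0.4889, 0.1501, 0.3137]
ee_rot: [0.705, -0.704, 0.063, -0.063]
contact_force: [-0.1, 0.1, 1.0]
width: 0.0854
```

Run:
```python
from h import *
goto([.482,.1465,.206],79.5)
snap('wrist','w7.png')
```

```text
k 0 rot [-0.0008  0.0041 -0.0002]
k 180 rot [-3.0000e-04 -3.1375e+00  1.2000e-03]
clock 8.75 pos [0.4889 0.1501 0.3137] F [-0.1  0.1  1. ] w 0.0854 q6 0.34
shift cm, tool axes now [-0.61 10.77 -0.48]  in final axes [-0.61 10.77 -0.47]
```

View pics/w7.png

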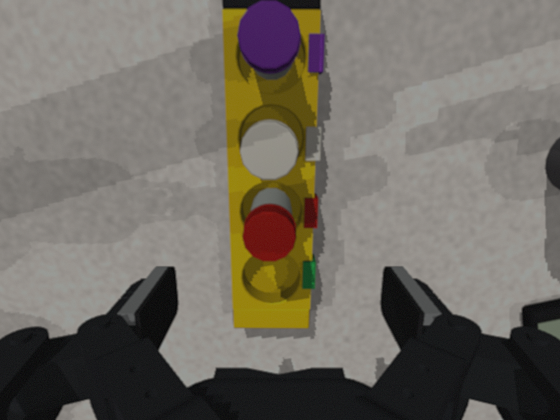

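Run:
```python
from h import *
p=vision.camera_params('wrist')
for uv in ((270,233),(269,150),(269,36)): print(ray(p,uv,.083))
```

```text
[0.48224713 0.1473832  0.083     ]
[0.49114267 0.19726223 0.083     ]
[0.50232312 0.25582121 0.083     ]
```

Call:
arm_command(increments=[0,0.004,0,-0.58,2,-0.4,0,0,0,0,0,4,0,0,0,0,0,0,3.3,0,0,0,0,0,0,1.4,0,0,0,0,0,0,0,0,0])

```text
clock: 9.43
position: [0.4832, 0.1436, 0.2061]
ee_rot: [-0.704, 0.704, -0.067, 0.066]
contact_force: [0.3, -0.3, 0.6]
width: 0.0852
```

Run:
```python
from h import *
goto([.4825,.147,.206],79.5)
snap('wrist','w8.png')
```

```text
k 0 rot [ 0.0009 -0.006  -0.0015]
k 180 rot [2.4000e-03 3.1356e+00 1.4000e-03]
clock 9.43 pos [0.4832 0.1436 0.2061] F [ 0.3 -0.3  0.6] w 0.0852 q6 0.34
shift cm, tool axes now [-0.13  0.01  0.32]  in final axes [-0.13  0.01  0.32]
```

View pics/w8.png

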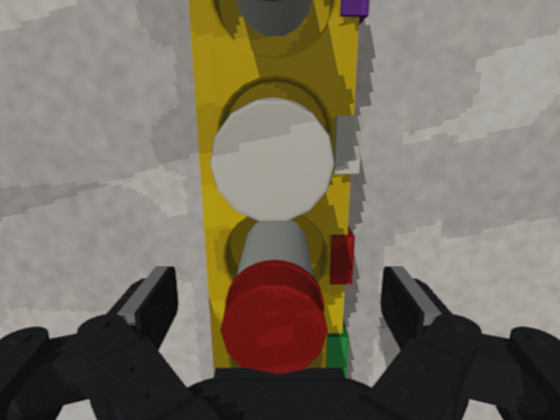

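Call:
arm_command(increments=[0,0,0,-0.1,0,0.3,0,0,0,0,0,0,0,1,0,0,0,0,0,0,1,0,0,0,0,0,0,1,0,0,0,0,0,0,1,0,0,0,0,0,0,1])

```text
clock: 10.22
position: [0.4827, 0.1476, 0.2071]
ee_rot: [0.704, -0.704, 0.066, -0.067]
contact_force: [-1.1, -0.2, 5.5]
width: 0.0322
```

Run:
```python
from h import *
goto([.4843,-.1543,.315],65.4)
```

```text
k 0 rot [-2.000e-04  2.413e-01  3.000e-04]
k 180 rot [ 4.0000e-04 -2.9003e+00  3.0000e-04]
clock 10.22 pos [0.4827 0.1476 0.2071] F [-1.1 -0.2  5.5] w 0.0322 q6 0.347
shift cm, tool axes now [  5.81 -10.8  -29.63]  in final axes [ 12.71 -10.79 -27.38]
```

Call:
arm_command(increments=[0,0,0,0,-3.5,0,1,0,0,0,0,-6,0,1,0,0,0,0,-1.3,0,1,0,0,0,0,0,0,1])

```text
clock: 10.72
position: [0.4826, 0.1475, 0.3149]
ee_rot: [0.704, -0.704, 0.066, -0.067]
contact_force: [-0.1, -0.5, -0.8]
width: 0.032
```

Call:
arm_command(increments=[0,0.04,0,1.05,0,-4.9,1,0,0.04,0,1.25,0,-4.9,1,0,0.04,0,1.45,0,-4.8,1,0,0.04,0,1.65,0,-4.75,1,0,0.04,0,1.85,0,-4.7,1,0,0.041,0,2.0,0,-4.6,1,0,0,0,0,0,0,1])

```text
clock: 11.6
position: [0.4896, -0.1571, 0.3122]
ee_rot: [-0.69, 0.691, -0.153, 0.151]
contact_force: [0.4, 0.6, -0.8]
width: 0.0324
```

Run:
```python
from h import *
goto([.4843,-.1543,.235],65.4)
snap('wrist','w9.png')
```

```text
k 0 rot [ 0.001  -0.0043 -0.0035]
k 180 rot [5.4000e-03 3.1373e+00 1.6000e-03]
clock 11.6 pos [ 0.4896 -0.1571  0.3122] F [ 0.4  0.6 -0.8] w 0.0324 q6 -0.011
shift cm, tool axes now [-0.57  7.72  0.04]  in final axes [-0.6   7.72  0.03]
```

View pics/w9.png

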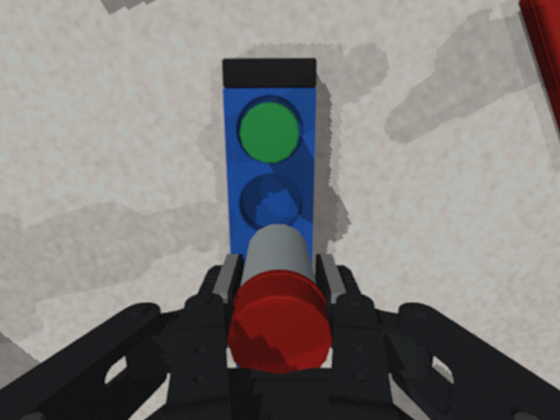

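Call:
arm_command(increments=[0,-0.004,0,-0.55,1.5,0,1,0,0,0,0,3,0,1,0,0,0,0,2.5,0,1,0,0,0,0,0.7,0,1,0,0,0,0,0,0,1])

```text
clock: 12.28
position: [0.4848, -0.151, 0.237]
ee_rot: [0.691, -0.691, 0.149, -0.148]
contact_force: [-1.4, -0.2, -0.8]
width: 0.0323
```

Run:
```python
from h import *
goto([.4843,-.1543,.207],65.4)
snap('wrist','w10.png')
```

```text
k 0 rot [-0.0001  0.0054 -0.002 ]
k 180 rot [-3.2000e-03 -3.1362e+00  2.0000e-04]
clock 12.28 pos [ 0.4848 -0.151   0.237 ] F [-1.4 -0.2 -0.8] w 0.0323 q6 -0.015
shift cm, tool axes now [ 0.1   3.   -0.32]  in final axes [ 0.09  3.   -0.32]
```

View pics/w10.png

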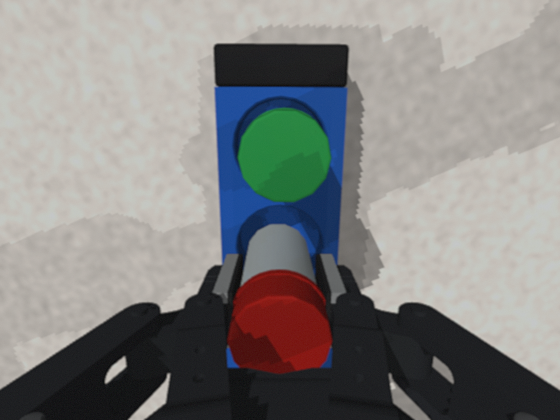

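Call:
arm_command(increments=[0,0.005,0,0.1,0.8,-0.3,1,0,0,0,0,1.0,0,1,0,0,0,0,0.6,0,1,0,0,0,0,0.4,0,1,0,0,0,0,0,0,1])

```text
clock: 12.95
position: [0.4846, -0.155, 0.2093]
ee_rot: [0.691, -0.691, 0.151, -0.151]
contact_force: [0.3, -0.6, 0.1]
width: 0.0322
```

Call:
arm_command(increments=[0,0,0,0,0.15,0,1,0,0,0,0,0.1,0,1,0,0,0,0,0,0,1])

```text
clock: 13.32
position: [0.4847, -0.155, 0.2073]
ee_rot: [-0.691, 0.691, -0.151, 0.151]
contact_force: [0.3, 0.4, -1.0]
width: 0.0321
```

Call:
arm_command(increments=[0,0,0,0,0.1,0,1,0,0,0,0,0.1,0,1,0,0,0,0,0,0,1])

```text
clock: 13.7
position: [0.4846, -0.155, 0.207]
ee_rot: [-0.691, 0.691, -0.15, 0.151]
contact_force: [-3.9, 2.0, 13.0]
width: 0.0321
```

Contact. Ease off 1 mm, open, rise.

Call:
arm_command(increments=[0,0,0,0,-0.1,0,1,0,0,0,0,0,0,0.6,0,0,0,0,0,0,0,0,0,0,0,0,0,0,0,0,0,0,0,0,0,0,0,0,0,0,0,0])

```text
clock: 14.45
position: [0.4847, -0.155, 0.2061]
ee_rot: [-0.691, 0.691, -0.151, 0.151]
contact_force: [-0.5, -1.1, 0.0]
width: 0.0852
```

Call:
arm_command(increments=[0,0,0,0,-5,0,0,0,0,0,0,-5.8,0,0,0,0,0,0,0,0,0])

```text
clock: 14.82
position: [0.4863, -0.1557, 0.3188]
ee_rot: [-0.69, 0.692, -0.147, 0.155]
contact_force: [0.9, 0.0, 0.8]
width: 0.0856
```

Run:
```python
from h import *
goto([.4915,.1973,.315],79.5)
snap('wrist','w11.png')
```

```text
k 0 rot [ 0.0016 -0.2466  0.0107]
k 180 rot [-1.5600e-02  2.8949e+00  2.3000e-03]
clock 14.82 pos [ 0.4863 -0.1557  0.3188] F [0.9 0.  0.8] w 0.0856 q6 -0.016
shift cm, tool axes now [-14.24   0.21  32.31]  in final axes [-5.92  0.38 34.81]
```

View pics/w11.png

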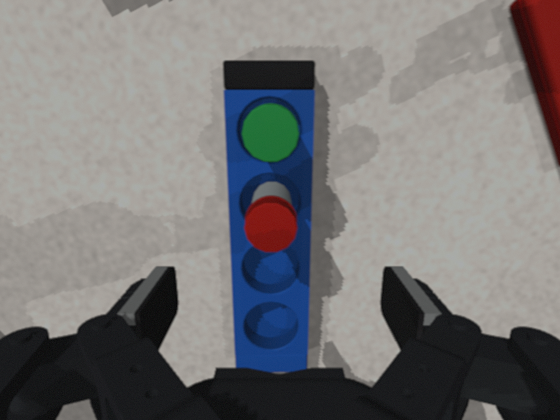

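Call:
arm_command(increments=[0,-0.041,0,-2.3,0,5.4,0,0,-0.041,0,-2.1,0,5.5,0,0,-0.041,0,-1.85,0,5.6,0,0,-0.041,0,-1.6,0,5.65,0,0,-0.041,0,-1.4,0,5.7,0,0,-0.041,0,-1.2,0,5.7,0,0,0,0,0,0,0,0,0,0,0,0,0,0,0])

```text
clock: 15.88
position: [0.4931, 0.1969, 0.3127]
ee_rot: [-0.703, 0.705, -0.066, 0.064]
contact_force: [0.0, 0.3, -0.1]
width: 0.0856
```

Run:
```python
from h import *
goto([.4915,.1973,.206],79.5)
p,_=snap('wrist','w12.png'); print(proj(p,[.4915,.1973,.083]),proj(p,[.503,.256,.083]))
```

```text
k 0 rot [ 0.0022  0.0002 -0.0027]
k 180 rot [-0.0043 -3.1414 -0.0035]
clock 15.88 pos [0.4931 0.1969 0.3127] F [ 0.   0.3 -0.1] w 0.0856 q6 0.433
shift cm, tool axes now [-0.14 10.67  0.04]  in final axes [-1.600e-01  1.067e+01  1.000e-02]
[279.00841916 229.079059  ] [280.12908677 128.64806918]
```

View pics/w12.png

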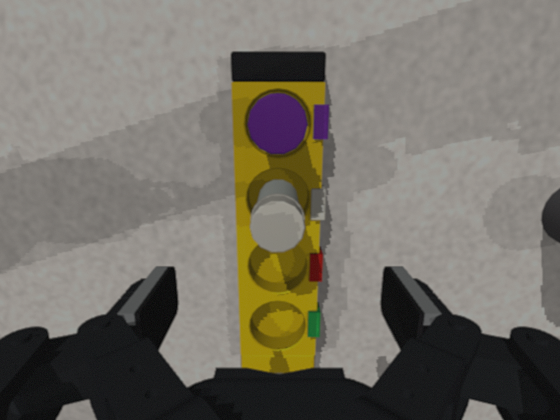

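Call:
arm_command(increments=[0,0,0,-0.2,2,0.25,0,0,0,0,0,4,0,0,0,0,0,0,3.3,0,0,0,0,0,0,1.4,0,0,0,0,0,0,0,0,0])

```text
clock: 16.55
position: [0.4922, 0.1989, 0.2065]
ee_rot: [-0.704, 0.704, -0.066, 0.065]
contact_force: [1.0, -0.2, -0.7]
width: 0.0852
```

Run:
```python
from h import *
goto([.491,.199,.206],79.5)
snap('wrist','w13.png')
```

```text
k 0 rot [ 0.0011 -0.0024 -0.0017]
k 180 rot [2.7000e-03 3.1392e+00 1.6000e-03]
clock 16.55 pos [0.4922 0.1989 0.2065] F [ 1.  -0.2 -0.7] w 0.0852 q6 0.439
shift cm, tool axes now [-0.12  0.05 -0.01]  in final axes [-0.12  0.05 -0.01]
```

View pics/w13.png

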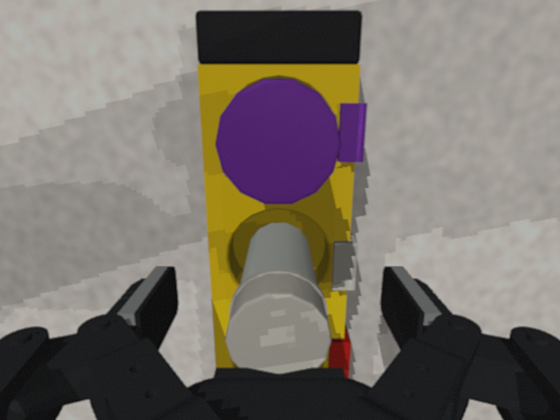

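Centred between the fingers (cap ~ (279,320)). Close.

Call:
arm_command(increments=[0,0,0,0,0,0,1,0,0,0,0,0,0,1,0,0,0,0,0,0,1,0,0,0,0,0,0,1,0,0,0,0,0,0,1])

```text
clock: 17.23
position: [0.4924, 0.2001, 0.2079]
ee_rot: [0.704, -0.704, 0.064, -0.065]
contact_force: [-0.8, -0.1, 5.3]
width: 0.0324
```

Call:
arm_command(increments=[0,0,0,0,-3.5,0,1,0,0,0,0,-6,0,1,0,0,0,0,-1.3,0,1,0,0,0,0,0,0,1])

```text
clock: 17.73
position: [0.4922, 0.2, 0.3157]
ee_rot: [0.704, -0.704, 0.064, -0.066]
contact_force: [0.4, 0.0, -1.0]
width: 0.0324
```

Run:
```python
from h import *
goto([.4609,-.2053,.315],65.4)
```

```text
k 0 rot [-0.0008  0.2455  0.0015]
k 180 rot [ 2.2000e-03 -2.8961e+00  1.2000e-03]
clock 17.73 pos [0.4922 0.2    0.3157] F [ 0.4  0.  -1. ] w 0.0324 q6 0.439
shift cm, tool axes now [  4.33   0.06 -40.41]  in final axes [ 14.03   0.07 -38.15]
```

Call:
arm_command(increments=[0,0.035,0,0.7,0,-5.75,1,0,0.035,0,0.9,0,-5.75,1,0,0.035,0,1.05,0,-5.7,1,0,0.035,0,1.25,0,-5.65,1,0,0.035,0,1.45,0,-5.6,1,0,0.035,0,1.65,0,-5.5,1,0,0.035,0,1.85,0,-5.5,1,0,0,0,0,0,0,1])

```text
clock: 18.73
position: [0.4639, -0.2079, 0.3129]
ee_rot: [-0.69, 0.691, -0.153, 0.151]
contact_force: [0.2, -0.3, -0.9]
width: 0.0324
```

Call:
arm_command(increments=[0,0,0,0,0,0,1])

```text
clock: 18.85
position: [0.4639, -0.2039, 0.3133]
ee_rot: [0.692, -0.69, 0.152, -0.149]
contact_force: [-0.3, 0.3, -0.2]
width: 0.0326
```

Run:
```python
from h import *
goto([.4609,-.2053,.235],65.4)
```

```text
k 0 rot [-0.0012 -0.0006 -0.0045]
k 180 rot [ 7.100e-03  3.141e+00 -1.900e-03]
clock 18.85 pos [ 0.4639 -0.2039  0.3133] F [-0.3  0.3 -0.2] w 0.0326 q6 -0.122
shift cm, tool axes now [-0.17  7.83 -0.26]  in final axes [-0.21  7.83 -0.25]
```

Call:
arm_command(increments=[0,0,0,-0.2,1.5,-0.2,1,0,0,0,0,3,0,1,0,0,0,0,2.5,0,1,0,0,0,0,0.7,0,1,0,0,0,0,0,0,1])

```text
clock: 19.48
position: [0.462, -0.2043, 0.2379]
ee_rot: [0.691, -0.691, 0.15, -0.15]
contact_force: [-0.4, -0.1, -0.7]
width: 0.0322
```

Run:
```python
from h import *
goto([.4609,-.2053,.208],65.4)
snap('wrist','w14.png')
```

```text
k 0 rot [-0.0002  0.002  -0.0013]
k 180 rot [-2.0000e-03 -3.1396e+00  3.0000e-04]
clock 19.48 pos [ 0.462  -0.2043  0.2379] F [-0.4 -0.1 -0.7] w 0.0322 q6 -0.127
shift cm, tool axes now [-0.06  2.99 -0.14]  in final axes [-0.06  2.99 -0.14]
```

View pics/w14.png

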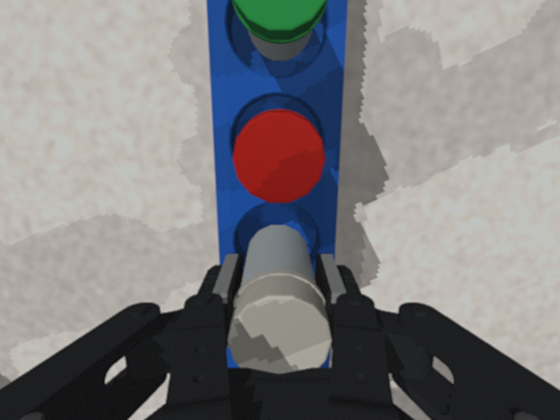

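Hole lines up with the vial (both at column ~277). Lower.

Call:
arm_command(increments=[0,0,0,0,1.0,-0.1,1,0,0,0,0,1.0,0,1,0,0,0,0,0.6,0,1,0,0,0,0,0.25,0,1,0,0,0,0,0,0,1])

```text
clock: 20.15
position: [0.4615, -0.2064, 0.2095]
ee_rot: [0.691, -0.691, 0.151, -0.15]
contact_force: [-0.4, -0.5, 0.7]
width: 0.0326
```

Call:
arm_command(increments=[0,0,0,0,0.1,0,1,0,0,0,0,0.1,0,1,0,0,0,0,0,0,1])

```text
clock: 20.52
position: [0.4616, -0.2064, 0.208]
ee_rot: [-0.691, 0.691, -0.15, 0.151]
contact_force: [-0.7, 0.0, 2.7]
width: 0.0325
```

Call:
arm_command(increments=[0,0,0,0,0.1,0,1,0,0,0,0,0,0,1])

```text
clock: 20.78
position: [0.4616, -0.2064, 0.2079]
ee_rot: [-0.691, 0.691, -0.15, 0.151]
contact_force: [-1.6, 0.4, 8.7]
width: 0.0324
```

Call:
arm_command(increments=[0,0,0,0,-0.08,0,1,0,0,0,0,0,0,0.6,0,0,0,0,0,0,0,0,0,0,0,0,0,0,0,0,0,0,0,0,0,0,0,0,0,0,0,0])

```text
clock: 21.52
position: [0.4616, -0.2063, 0.2074]
ee_rot: [-0.691, 0.691, -0.151, 0.151]
contact_force: [-1.1, -0.5, 0.6]
width: 0.0855
```

Call:
arm_command(increments=[0,0,0,0,-5,0,0,0,0,0,0,-5.8,0,0,0,0,0,0,0,0,0,0,0,0,0,0,0,0])

```text
clock: 22.02
position: [0.4612, -0.2061, 0.3153]
ee_rot: [0.691, -0.691, 0.151, -0.15]
contact_force: [-0.1, 0.1, -0.1]
width: 0.0852
```

Run:
```python
from h import *
goto([.502,.2575,.315],79.5)
snap('wrist','w15.png')
```

```text
k 0 rot [-0.000e+00 -2.458e-01 -2.000e-04]
k 180 rot [ 3.0000e-04  2.8958e+00 -0.0000e+00]
clock 22.02 pos [ 0.4612 -0.2061  0.3153] F [-0.1  0.1 -0.1] w 0.0852 q6 -0.129
shift cm, tool axes now [-1.557e+01  3.000e-02  4.385e+01]  in final axes [-4.430e+00  3.000e-02  4.632e+01]
```

View pics/w15.png

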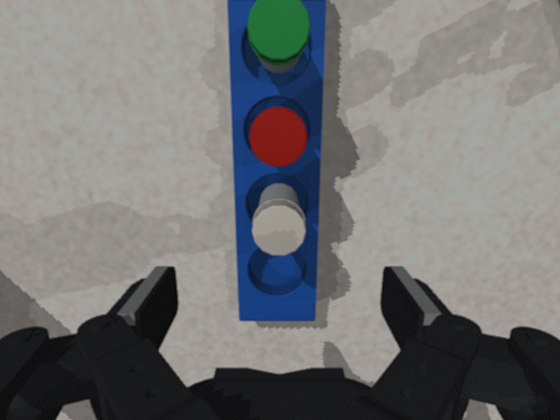

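Call:
arm_command(increments=[0,-0.031,0,-1.9,0,5.5,0,0,-0.031,0,-1.7,0,5.55,0,0,-0.031,0,-1.55,0,5.6,0,0,-0.031,0,-1.4,0,5.65,0,0,-0.031,0,-1.2,0,5.7,0,0,-0.031,0,-1.05,0,5.7,0,0,-0.03,0,-0.85,0,5.75,0,0,-0.03,0,-0.7,0,5.75,0])

```text
clock: 23.08
position: [0.5054, 0.2582, 0.3133]
ee_rot: [-0.703, 0.705, -0.065, 0.063]
contact_force: [1.3, -0.5, 1.0]
width: 0.0858
```

Call:
arm_command(increments=[0,0,0,0,0,0,0,0,0,0,0,0,0,0])

```text
clock: 23.32
position: [0.5053, 0.2561, 0.3136]
ee_rot: [-0.703, 0.705, -0.066, 0.063]
contact_force: [-0.2, -0.3, -0.6]
width: 0.085
```

Run:
```python
from h import *
goto([.502,.2575,.206],79.5)
p,_=snap('wrist','w16.png'); print(proj(p,[.502,.2575,.083]))
```

```text
k 0 rot [ 0.0028  0.0011 -0.0032]
k 180 rot [-0.005  -3.1405 -0.0044]
clock 23.32 pos [0.5053 0.2561 0.3136] F [-0.2 -0.3 -0.6] w 0.085 q6 0.529
shift cm, tool axes now [-0.31 10.77  0.11]  in final axes [-0.35 10.76  0.08]
[276.23466651 227.31207462]
```

View pics/w16.png

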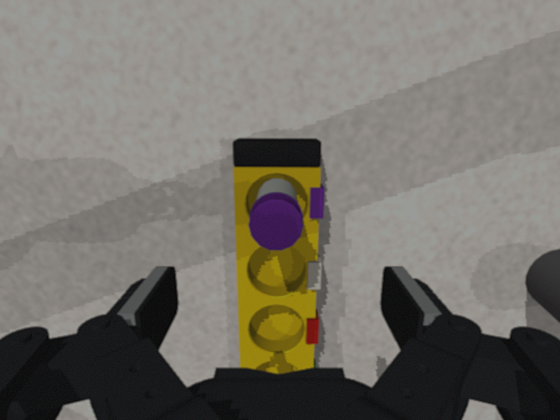

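Call:
arm_command(increments=[0,0,0,-0.35,2,0.35,0,0,0,0,0,4,0,0,0,0,0,0,3.3,0,0,0,0,0,0,1.4,0,0,0,0,0,0,0,0,0])

```text
clock: 24.0
position: [0.503, 0.2594, 0.2078]
ee_rot: [-0.704, 0.704, -0.066, 0.065]
contact_force: [0.3, 0.3, 1.2]
width: 0.0851
```

Run:
```python
from h import *
goto([.5025,.26,.206],79.5)
snap('wrist','w17.png')
```

```text
k 0 rot [ 0.0013 -0.0013 -0.0017]
k 180 rot [2.6000e-03 3.1403e+00 2.0000e-03]
clock 24.0 pos [0.503  0.2594 0.2078] F [0.3 0.3 1.2] w 0.0851 q6 0.538
shift cm, tool axes now [-0.06  0.18  0.05]  in final axes [-0.07  0.18  0.05]
```

View pics/w17.png

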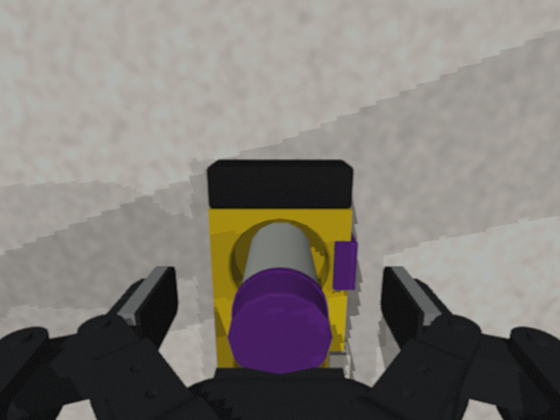

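Call:
arm_command(increments=[0,0,0,0,0.1,0,1,0,0,0,0,0,0,1,0,0,0,0,0,0,1,0,0,0,0,0,0,1,0,0,0,0,0,0,1])

```text
clock: 24.68
position: [0.5033, 0.2606, 0.2083]
ee_rot: [0.704, -0.704, 0.064, -0.065]
contact_force: [-1.1, 0.4, 5.6]
width: 0.0324
```

Call:
arm_command(increments=[0,0,0,0,-3.5,0,1,0,0,0,0,-6,0,1,0,0,0,0,-1.3,0,1,0,0,0,0,0,0,1])

```text
clock: 25.18
position: [0.503, 0.2605, 0.316]
ee_rot: [0.704, -0.704, 0.064, -0.065]
contact_force: [0.1, 0.5, 0.1]
width: 0.0327
```

Run:
```python
from h import *
goto([.4376,-.2562,.315],65.4)
```

```text
k 0 rot [-0.0009  0.2465  0.0013]
k 180 rot [ 1.9000e-03 -2.8951e+00  1.3000e-03]
clock 25.18 pos [0.503  0.2605 0.316 ] F [0.1 0.5 0.1] w 0.0327 q6 0.538
shift cm, tool axes now [  2.96   0.07 -52.  ]  in final axes [ 15.56   0.1  -49.7 ]
```

Call:
arm_command(increments=[0,0.0275,0,0.35,0,-5.75,1,0,0.0275,0,0.5,0,-5.75,1,0,0.0275,0,0.7,0,-5.75,1,0,0.0275,0,0.85,0,-5.7,1,0,0.0275,0,1.0,0,-5.7,1,0,0.0275,0,1.15,0,-5.65,1,0,0.0275,0,1.3,0,-5.6,1,0,0.027,0,1.45,0,-5.6,1])

```text
clock: 26.18
position: [0.4465, -0.1993, 0.3132]
ee_rot: [0.693, -0.692, 0.143, -0.14]
contact_force: [1.1, -0.4, 0.2]
width: 0.0324
```

Call:
arm_command(increments=[0,0.027,0,1.6,0,-5.55,1,0,0,0,0,0,0,1,0,0,0,0,0,0,1,0,0,0,0,0,0,1])

```text
clock: 26.68
position: [0.4405, -0.2539, 0.3145]
ee_rot: [0.691, -0.69, 0.151, -0.149]
contact_force: [0.5, 0.2, -0.3]
width: 0.0326
```

Run:
```python
from h import *
goto([.4376,-.2562,.235],65.4)
```

```text
k 0 rot [-0.0009  0.0013 -0.0024]
k 180 rot [-3.8000e-03 -3.1403e+00  1.4000e-03]
clock 26.68 pos [ 0.4405 -0.2539  0.3145] F [ 0.5  0.2 -0.3] w 0.0326 q6 -0.232
shift cm, tool axes now [-0.15  7.95 -0.34]  in final axes [-0.17  7.95 -0.34]
```

Call:
arm_command(increments=[0,0,0,-0.2,1.5,-0.3,1,0,0,0,0,3,0,1,0,0,0,0,2.5,0,1,0,0,0,0,0.8,0,1,0,0,0,0,0,0,1])

```text
clock: 27.3
position: [0.4379, -0.2564, 0.2374]
ee_rot: [0.691, -0.691, 0.15, -0.15]
contact_force: [0.6, 0.2, -0.1]
width: 0.0324
```

Run:
```python
from h import *
goto([.4376,-.2562,.208],65.4)
snap('wrist','w18.png')
```

```text
k 0 rot [-0.0001  0.0012 -0.0007]
k 180 rot [-1.1000e-03 -3.1404e+00  2.0000e-04]
clock 27.3 pos [ 0.4379 -0.2564  0.2374] F [ 0.6  0.2 -0.1] w 0.0324 q6 -0.239
shift cm, tool axes now [-0.03  2.94  0.01]  in final axes [-0.03  2.94  0.01]
```

View pics/w18.png

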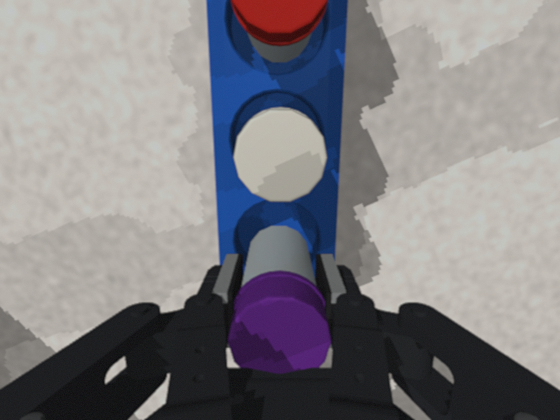

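Aligned; lower to near contact.

Call:
arm_command(increments=[0,0,0,0,1.0,0,1,0,0,0,0,1.0,0,1,0,0,0,0,0.6,0,1,0,0,0,0,0.2,0,1,0,0,0,0,0,0,1])

```text
clock: 27.98
position: [0.4377, -0.2572, 0.2093]
ee_rot: [0.691, -0.691, 0.151, -0.151]
contact_force: [-0.7, -0.2, -0.2]
width: 0.0322
```

Call:
arm_command(increments=[0,0,0,0,0.1,0,1,0,0,0,0,0.1,0,1,0,0,0,0,0,0,1])

```text
clock: 28.35
position: [0.4378, -0.2573, 0.2082]
ee_rot: [-0.691, 0.691, -0.15, 0.151]
contact_force: [-1.1, 0.7, 5.0]
width: 0.0324
```

Contact at 5 N. Release and rise.

Call:
arm_command(increments=[0,0,0,0,0,0,0.6,0,0,0,0,0,0,0,0,0,0,0,0,0,0,0,0,0,0,0,0,0,0,0,0,0,0,0,0])

```text
clock: 28.98
position: [0.4377, -0.2572, 0.2074]
ee_rot: [-0.691, 0.691, -0.151, 0.151]
contact_force: [-0.7, -0.5, -0.5]
width: 0.0856
```

Call:
arm_command(increments=[0,0,0,0,-5,0,0,0,0,0,0,-5.8,0,0,0,0,0,0,-4,0,0,0,0,0,-3,0,-5,0,0,0,0,-5,0,-5,0,0,0,0,-5,0,-3,0,0,0,0,0,0,0,0,0,0,0,0,0,0,0])

```text
clock: 29.98
position: [0.2732, -0.3186, 0.3558]
ee_rot: [-0.691, 0.691, -0.151, 0.152]
contact_force: [0.2, -0.3, 0.0]
width: 0.0856
```

Run:
```python
from h import *
s=manip.get_state(); print(s['clock'],s['position'],s['contact_force'],s['width'])
snap('scene','s20.png'); snap('top','t20.png')
im=cv2.imread('pics/scene0.png'); 
c=cv2.imread('pics/s20.png')[130:330,80:420]; cv2.imwrite('pics/s20c.png',cv2.resize(c,None,fx=2.3,fy=2.3,interpolation=cv2.INTER_CUBIC))
```

```text
29.975 [ 0.2731732  -0.31856051  0.35577308] [ 0.16999165 -0.30745415  0.04851549] 0.08556966084397752
```

View pics/s20c.png

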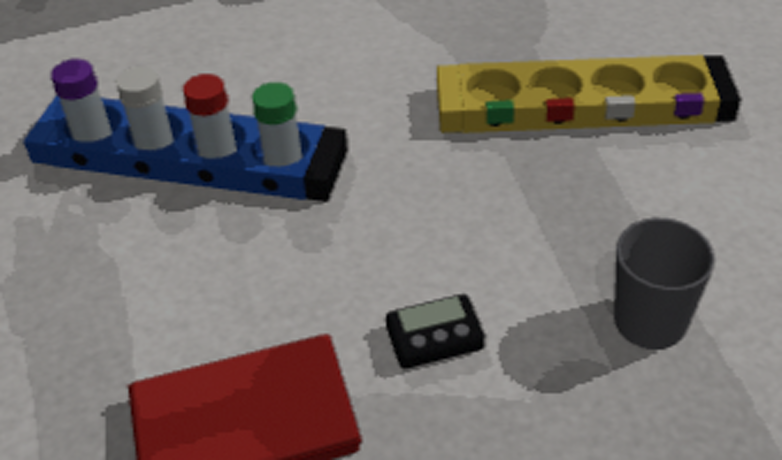

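View pics/t20.png

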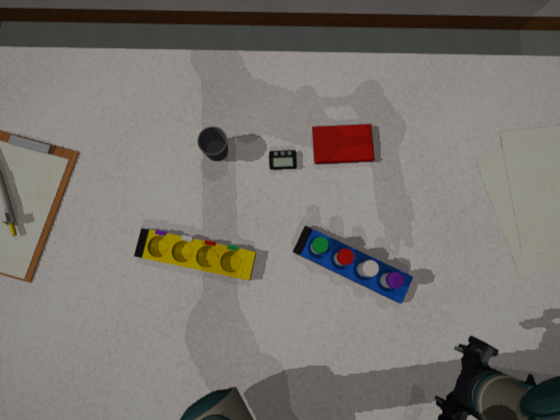

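Run:
```python
from h import *
print(ticket.sign_off())
```

```text
the job is handed in; nothing more can be done
None
```

All four vials are in the blue rack in reverse order, and I handed the job in at about 30 s on the robot's clock. On the yellow rack the order from the black end was violet, white, red, green. On the blue rack it is now green, red, white, violet from the black end. I lowered each vial until the wrist force showed the foot on the hole floor (5–13 N) before opening the fingers.

**Last checks:**
- The final scene and top pictures show all four vials upright in their holes.
- The start-order clips agree with the reversal.
- The beaker, timer and red case look unmoved, and the gripper was open and clear of everything.

**What disagreed:** The top and wrist cameras differed by up to about 4 mm on where some vials stood along the row, so I corrected each grasp from a wrist picture. The fingers also pushed each vial down with 5–7 N while closing. After the first grasp I started about 3 mm higher.

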